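Roll the red-waxed cheese down its lane to the end stop

TASK

Pick up the push paddle from the blue mat and with it roll the red-waxed cheese gently along its lane until it lies at the end stop, in the green bay. Do not touch the cheese with the gripper or lift it out, and leave the yellow cheese in the other lane where it is. Then stand the paddle back upright in the middle of the blue mat and let go.

Things in the scene. Friction and masses are not known exactly. Their poses are not given: they have to be found in the camera images.
- track: Fixed level track, 360 mm long (x) by 172 wide (y), deck top 15 mm above the table. Origin: centre of underside; +x along the lanes to the stop, z up. Two lanes 74 mm wide centred at y = -41 and +41 mm, between rails 8 mm thick, 33 mm above the table. Open at x = -180 mm; stop bar's inner face at x = 170 mm, 50 mm high. Green bay: x = 95 to 170. A cheese at the stop has its centre at x = 140
- red_cheese_center (a point): Centre of the red-waxed cheese: a cylinder 60 mm in diameter, 66 mm long, about 0.2 kg, lying on its round side across one of the two lanes (either one), so that it rolls along it; its axis is its y. Centre 30 mm above the deck, 45 mm above the table. It rolls easily and, with slight rolling resistance, stops within a few cm after a slow push
- yellow_cheese_center (a point): Centre of the yellow-waxed cheese, the same size as the red one, lying in the other lane; it is to be left alone
- paddle_grip (a point): Middle of the push paddle's handle, 95 mm above its foot; z up. One loose rigid piece, about 0.2 kg, 140 mm tall, standing upright on the blue mat: a grey block blade 34 mm thick (x), 50 mm wide (y), 50 mm high, and on it a square wooden handle 24 by 24 mm, from 50 to 140 mm above the foot. Front and back are alike; push with a wide face (facing +x or -x)
- mat: Fixed square blue mat, 130 mm by 130 mm and 4 mm thick, where the paddle stands. Origin: centre of its underside on the table, z up

How it is judged:
On the way, in this order (a step that is already met when the one before it is completed fails the run):
1. the paddle has been lifted off the mat and brought up to the red cheese (horizontal distance between paddle_grip and red_cheese_center below 0.08 m and x of red_cheese_center in the frame of track below 0.1 m).
2. the red cheese lies at the end stop, within 15 mm (x of red_cheese_center in the frame of track above 0.125 m and height (world z) of red_cheese_center below 0.055 m), for 0.2 s.
At the end, for the whole second after the job is handed in: The red cheese lies on its round side in its lane within 15 mm of touching the end stop (its axis within 14 degrees of square to the lane), the yellow cheese is within 15 mm of where it was, and the paddle stands upright (within 8 degrees) on the blue mat, its axis within 45 mm of the mat's centre (all of step 2 and x of red_cheese_center in the frame of track below 0.155 m and angle between the y axis of red_cheese_center and the y axis of track, either way round below 0.25 rad and distance of yellow_cheese_center from where it was at the start of the episode below 0.015 m and horizontal distance between paddle_grip and mat below 0.045 m and height (world z) of paddle_grip below 0.105 m and angle between paddle_grip's own z axis and vertical below 0.15 rad).
It fails at once if the gripper or arm touches the red cheese (contact force between any of the fingers, the arm and red_cheese above 0.5 N).
It fails at once if the red cheese is struck so that it goes faster than 0.4 m/s (linear speed of red_cheese above 0.4 m/s).
It fails at once if the red cheese is lifted out of its lane (by more than 30 mm) (height (world z) of red_cheese_center above 0.075 m).
It fails at once if the yellow cheese is moved by more than 15 mm (distance of yellow_cheese_center from where it was at the start of the episode above 0.015 m).
It also fails if it takes over 54 s, if anything falls off the work surface, if the arm or the gripper's body presses on something with over 40 N, if the wrist force passes 120 N, or if a joint passes its speed limit or range.

ROBOT

A 6-joint arm with a two-finger parallel gripper is mounted at the origin on the work surface. World frame = base frame: x ahead of the robot, y to its left, z up, the work surface at z = 0. Lengths are in m, angles in rad, forces in N, time in s.
With the tool pointing down it reaches from about 0.35 to 0.975 m from the base axis. Payload 7.1 kg.
Tool frame: the origin (TCP) lies between the finger pads; the fingertips stand env.finger_overhang ahead of it and the grasp point (between the pads) lies 11 mm behind it (env.finger_overhang is the distance from the TCP to the fingertips, in m); z points along the fingers, x is the direction in which the jaws open and shut, and the axes are right-handed (so a half turn about z gives the same grasp; the last joint's range is limited). The gripper opens to 88 mm and grips with 3 to 60 N. Pads are 20 mm wide; open, the fingers measure 115 mm over their backs; the gripper's body (75 mm by 178 mm) begins 61 mm behind the grasp point.
Start: joints at [1.09, 0.423, 1.63, -0, 1.089, -0.019], TCP at [0.278, 0.56, 0.231] pointing down, gripper open.
Joint ranges: [-3, 3], [-0.9, 2.11], [0.09, 2.58], [-1.31, 4.45], [0.11, 2.69], [-2.54, 2.54]. Speed limits (rad/s): [2.39, 2.39, 3.01, 3.14, 3.14, 3.14].

INTERFACE

Orientations are given as [roll, pitch, yaw] about the fixed x, y, z axes, in that order (R = Rz(yaw) Ry(pitch) Rx(roll)).
In Python, from cell import env, read_camera, camera_model gives the robot as it stands. The module is installed in compiled form; this text tells all that it offers.
- The arm moves only by the tool play_rows, never from a script. Its argument "steps" is a list of rows, each a list of 3 entries, a list of its own where there are three numbers: the shift along the tool's x, y, z in m, then the turn, a rotation vector about the tool's x, y, z in degrees, then the opening, from -1 (shut) to 1 (fully open). In form: [[[tx, ty, tz], [ax, ay, az], hand], ...]. A call has 1 to 5 rows; each row is the pose to reach, as a shift and turn from the pose commanded when the call began, along the tool's axes at that moment; what a row does not reach only later rows make up. A row lasts 1/12 s, in which the tool goes at most 41.7 mm and 7.16 degrees, less where a joint would pass 70% of its speed; a pose out of reach is approached as far as the arm can. A call with a gripper value outside its range is refused whole. The fingers move at their own pace and stop on an object; "newtons" is the grip in N (left out, the last holds). Time passes only in rows, so rows that repeat a pose let the fingers close. It gives the time, the measured TCP pose, the force and the opening at its end, in the units of the state.
- env.sense(): the state, without advancing time (a new reading comes with each control period).
- read_camera(name): name is "side" or "top"; returns the picture (400x640x3 uint8, blue, green, red); there is no depth.
- camera_model(name): a dict with "mtx" (3x3 intrinsics, pixels), "dist_coeffs" ([k1, k2, p1, p2, k3] as OpenCV has them; the pictures are not rectified), "R" (3x3) and "t" (3): a world point X has camera coordinates R X + t. Camera axes: x right, y down, z forward; pixel columns grow to the right and rows downward; lengths in m; the calibration is good to about 2 mm. A picture is of the moment at which its call begins. camera_model takes no time and is no camera call.
- env.finish_job(): hands the job in, once; it reports no verdict.
The state is a dict: "t": time; "joints": joint angles; "dq": joint speeds; "joint_torque": joint torques, N m; "eef_pos": TCP position; "eef_rot": TCP orientation; "wrist_force": force on the tool from outside, world axes, zero at the start; "moment": the same for the moment, N m; "grip_width": opening from 0.0 (shut) to 1.0 (fully open).
Only numpy, scipy, OpenCV 4.12 (cv2) and the standard library are available. Lean on these libraries where they do the work, as an engineer would, in place of code of your own. Each camera call takes 0.05 s, during which the arm holds its last target. There are 200 camera calls.

## Working session

There is one attempt and no reset: what is moved stays moved. The work goes in short steps, Python scripts to look and compute and a tool call to move; the robot and the scene stay as the last step left them, time stands still between calls to the robot, and variables do not carry over. Pictures are saved under pics/ and viewed, about 8 in all and at most 12, crops included, and the job is handed in when it is done.

Besides the shell and the picture viewer there is one more tool, called after "Call:" as name(argument=value, ...), one argument or row to a line, values as JSON. play_rows: Moves the arm, as the interface text tells. Its arguments: {"type":"object","properties":{"steps":{"type":"array","items":{"type":"array"}},"newtons":{"type":"number"}},"required":["steps"]}

```bash
mkdir -p pics
python3 - <<'E'
from cell import env, read_camera, camera_model
import cv2,numpy as np
for n in("side","top"):
    cv2.imwrite(f"pics/{n}0.png",read_camera(n)); m=camera_model(n); R=np.array(m["R"]);print(n,m["mtx"],m["dist_coeffs"],(-R.T@np.array(m["t"])).round(3),R[2].round(3))
print(env.sense(),env.finger_overhang)
E
```

```text
side [[424.93869437   0.         325.14174097]
 [  0.         424.93869437 193.19516067]
 [  0.           0.           1.        ]] [-0.11067063  0.          0.          0.          0.        ] [ 0.462 -0.588  0.567] [ 0.063  0.849 -0.525]
top [[481.54292684   0.         316.10142236]
 [  0.         481.54292684 201.50748107]
 [  0.           0.           1.        ]] [-0.07983384  0.          0.          0.          0.        ] [0.396 0.118 1.072] [ 0.136  0.035 -0.99 ]
{'t': 0.1, 'joints': array([ 1.09003643e+00,  4.23762744e-01,  1.63060557e+00,  9.18190672e-06,
        1.08862192e+00, -1.89997507e-02]), 'dq': array([-7.82002560e-04, -5.60633926e-04, -2.86207107e-03,  9.04983822e-04,
       -9.42433863e-05, -4.28497088e-04]), 'joint_torque': array([-6.58005456e-05, -5.45609093e+01, -2.74327219e+01,  6.44367887e-02,
        1.87160930e-02, -5.21100560e-06]), 'eef_pos': array([0.27819757, 0.55911532, 0.22998363]), 'eef_rot': array([-3.14155797e+00,  1.39716557e-03,  1.10903194e+00]), 'wrist_force': array([-0.58915595,  0.38087778,  0.66627808]), 'moment': array([-0.00687569,  0.04184904, -0.02491909]), 'grip_width': 1.0011209350067498} 0.008
```

View pics/top0.png

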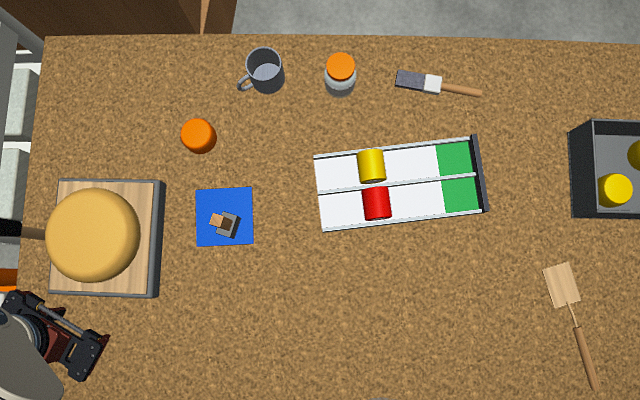

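View pics/side0.png

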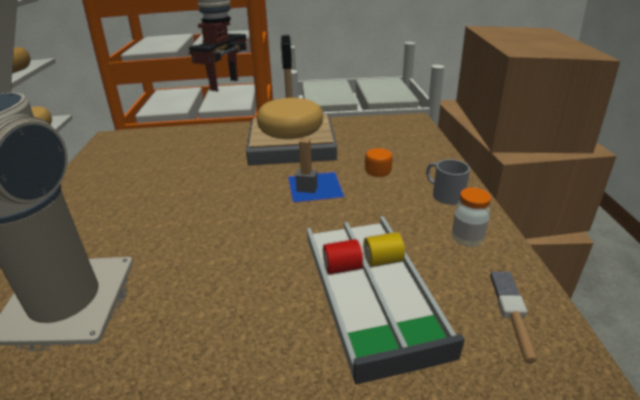

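The top view shows the mat at about (225,216) with the paddle on it at about (225,222). The track runs from (317,195) to (480,170), red cheese at (377,203) in the near-base lane, yellow at (371,165), and the stop is on the right (world −y). In the side view the paddle handle is at (306,155), red at (342,256) and yellow at (385,249).

```bash
cat > h.py <<'E'
from cell import env, read_camera, camera_model
import cv2,numpy as np
def ray(n,px):
    m=camera_model(n);R=np.array(m["R"]);c=-R.T@np.array(m["t"])
    u=cv2.undistortPoints(np.array(px,float).reshape(-1,1,2),np.array(m["mtx"]),np.array(m["dist_coeffs"])).reshape(-1,2)
    return c,np.c_[u,np.ones(len(u))]@R
def plane(n,px,z):
    c,d=ray(n,px);return c+d*((z-c[2])/d[:,2:])
def tri(pt,ps):
    a,d=ray("top",[pt]);b,e=ray("side",[ps]);d=d[0];e=e[0]
    s=np.linalg.lstsq(np.c_[d,-e],b-a,rcond=None)[0];p=a+s[0]*d;q=b+s[1]*e
    return (p+q)/2,np.linalg.norm(p-q)
R={"red":((0,150,60),(5,255,255)),"yel":((22,150,60),(32,255,255)),"grn":((50,120,40),(75,255,255)),"blu":((105,150,60),(125,255,255)),"wood":((6,60,40),(20,200,255))}
def mask(im,k,roi):
    x0,y0,x1,y1=roi;m=cv2.inRange(cv2.cvtColor(im,cv2.COLOR_BGR2HSV),*R[k]);o=np.zeros_like(m);o[y0:y1,x0:x1]=m[y0:y1,x0:x1];return o
def big(m):
    return sorted(cv2.findContours(m,0,2)[0],key=cv2.contourArea)[::-1]
ROI={"top":(190,130,490,250),"side":(285,120,460,360)}
E
python3 - <<'E'
from h import *
np.set_printoptions(precision=4,suppress=True)
I={n:cv2.imread(f"pics/{n}0.png") for n in ROI}
cen={}
for n in ROI:
    for k in("red","yel","grn","blu"):
        for c in big(mask(I[n],k,ROI[n]))[:2 if k=="grn" else 1]:
            r=cv2.minAreaRect(cv2.convexHull(c));print(n,k,r);b=cv2.boxPoints(r)
            cen[n,k]=r[0]
            if k in("grn","blu"):
                h=cv2.approxPolyDP(cv2.convexHull(c),4,True).reshape(-1,2)
                P=plane(n,h,.015 if k=="grn" else .004);print(P[:,:2].tolist(), P.mean(0))
for k in("red","yel"): print(k,tri(cen["top",k],cen["side",k]))
t=cv2.resize(I["top"][180:252,185:265],None,fx=8,fy=8,interpolation=cv2.INTER_CUBIC)[:560]
s=cv2.resize(I["side"][125:205,280:350],None,fx=7,fy=7,interpolation=cv2.INTER_CUBIC)
s=s[:,:].copy();
a=cv2.resize(I["top"][185:250,190:240],None,fx=8,fy=8,interpolation=cv2.INTER_CUBIC)
b=cv2.resize(I["side"][130:205,285:335],None,fx=7,fy=7,interpolation=cv2.INTER_CUBIC)
H=525;o=np.zeros((H,750,3),np.uint8);o[:520,:400]=a;o[:,400:]=b;cv2.imwrite("pics/pad.png",o)
E
```

```text
top red ((376.0109558105469, 202.33187866210938), (31.45496368408203, 26.6309871673584), 82.40535736083984)
top yel ((370.7379150390625, 165.49069213867188), (33.412620544433594, 26.342077255249023), 82.56858825683594)
top grn ((459.7308044433594, 194.34617614746094), (32.62113571166992, 34.35761642456055), 82.87498474121094)
[[0.6038059549984498, -0.19320885604606106], [0.5343875486663742, -0.20302982231356106], [0.5239268453649912, -0.13188773816239005], [0.5930910369597211, -0.12146640988066137]] [ 0.5638 -0.1624  0.015 ]
top grn ((453.87994384765625, 158.16000366210938), (31.39554214477539, 33.65828323364258), 81.8698959350586)
[[0.6838415158411686, -0.18366206989527487], [0.617389318322655, -0.19124361384954955], [0.6066239353531996, -0.11937795844256277], [0.6750823713651217, -0.10892617884766823]] [ 0.6457 -0.1508  0.015 ]
top blu ((224.0, 216.0), (58.0, 56.0), 90.0)
[[0.5721842819884817, 0.30367454800902643], [0.44592840666035966, 0.2957800908553886], [0.4380055446997234, 0.4199050002915111], [0.5626795279314238, 0.42967142587220175]] [0.5047 0.3623 0.004 ]
side red ((343.348
[... 577 characters left out ...]
126525879, 43.322933197021484), 77.00537872314453)
[[0.6833000549575603, -0.1542220710078997], [0.6188954865735925, -0.1662399069892726], [0.6131964169518181, -0.12005076086880978], [0.6756075058233575, -0.11222505545187406]] [ 0.6477 -0.1382  0.015 ]
side blu ((315.5466003417969, 186.44247436523438), (24.234527587890625, 51.03383255004883), 83.9909896850586)
[[0.5709968591447048, 0.31254328997314984], [0.4501377048698853, 0.29850102160430103], [0.4392853404008301, 0.41020385443069174], [0.5595687368363758, 0.4234273585900479]] [0.505  0.3612 0.004 ]
red (array([0.5384, 0.0254, 0.0463]), np.float64(0.001456562129500949))
yel (array([0.62  , 0.0375, 0.0473]), np.float64(0.004243889966301033))
```

View pics/pad.png

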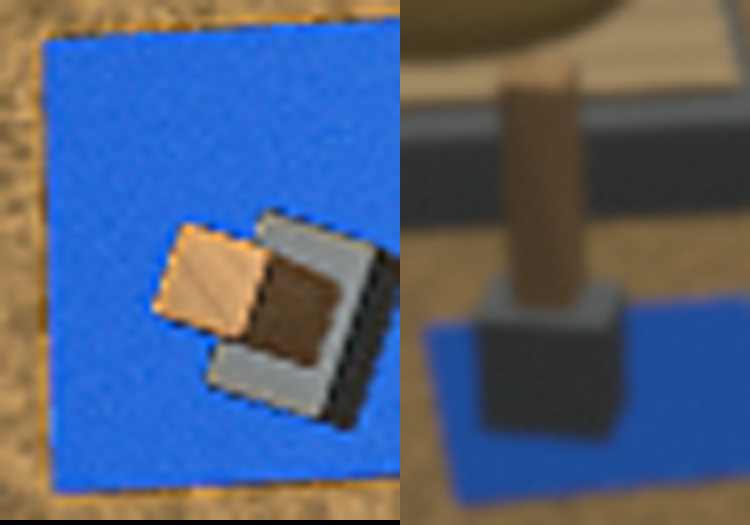

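```bash
cat >> h.py <<'E'
def rows(goal,yawdeg):
    "shift in current tool axes to goal TCP position, turn about tool z (deg)"
    from scipy.spatial.transform import Rotation as Q
    s=env.sense();r=Q.from_euler("xyz",s["eef_rot"]);g=Q.from_euler("xyz",[180,0,yawdeg],degrees=True)
    print("t",s["t"],"shift",r.inv().apply(np.array(goal)-s["eef_pos"]).round(4),"turn",(r.inv()*g).as_rotvec(degrees=True).round(2))
E
python3 - <<'E'
from h import *
np.set_printoptions(precision=4,suppress=True)
f=lambda a:np.array(a)/8+[189.5,184.5]
h=f([(185,222),(272,250),(240,340),(155,312)]);b=f([(268,210),(378,248),(320,418),(208,385)])
for q,z in((h,.144),(b,.054)):
    P=plane("top",q,z)[:,:2];e=np.roll(P,-1,0)-P
    print(P.mean(0),np.hypot(*e.T),np.degrees(np.arctan2(e[:,1],e[:,0])))
print(tri(h.mean(0),(140/7+284.5,74/7+129.5)))
print(env.sense()["t"])
rows([.483,.357,.2],0)
E
```

```text
[0.483  0.3452] [0.0229 0.0232 0.0223 0.0231] [-106.1773  163.1085   73.5835  -15.5821]
[0.4829 0.3449] [0.0318 0.0478 0.0317 0.0494] [-107.4403  163.7001   75.4068  -16.2054]
(array([0.4838, 0.3457, 0.1421]), np.float64(0.0011292789459150473))
0.1
t 0.1 shift [-0.0897  0.2734  0.0301] turn [ 0.04  0.07 63.54]
```

The paddle handle's top is at (0.483, 0.345, 0.142) by triangulation, against 0.144 expected. The mat centre is at about (0.505, 0.362), and the track is yawed about −82°. I'll move above the paddle.

Call:
play_rows(
  steps=[
    [[-0.0143, 0.0398, 0.0043], [0, 0, -2], 1],
    [[-0.0286, 0.0797, 0.0086], [0, 0, -4], 1],
    [[-0.043, 0.1195, 0.0129], [0, 0, -6], 1],
    [[-0.0573, 0.1593, 0.0171], [0, 0, -8], 1],
    [[-0.0716, 0.1991, 0.0214], [0, 0, -9.8], 1],
  ],
  newtons=30,
)

```text
t: 0.52
eef_pos: [0.4225, 0.4082, 0.2093]
eef_rot: [-3.141, 0.0, 1.282]
wrist_force: [1.3, 0.5, 0.2]
grip_width: 1.0
```

```bash
python3 -c "
from h import *
rows([.483,.345,.2],73.3)"
```

```text
t 0.5167 shift [-0.0434  0.076   0.0093] turn [-0.02  0.03  0.18]
```

Call:
play_rows(
  steps=[
    [[-0.02, 0.035, 0.0045], [0, 0, 0], 1],
    [[-0.038, 0.067, 0.009], [0, 0, 0], 1],
    [[-0.0434, 0.076, 0.009], [0, 0, 0], 1],
    [[-0.0434, 0.076, 0.009], [0, 0, 0], 1],
    [[-0.0434, 0.076, 0.009], [0, 0, 0], 1],
  ],
)

```text
t: 0.93
eef_pos: [0.482, 0.3464, 0.2005]
eef_rot: [-3.141, 0.0, 1.278]
wrist_force: [-0.4, 0.1, 0.2]
grip_width: 0.998
```

```bash
python3 -c "
from h import *
rows([.483,.345,.093],73.3)"
```

```text
t 0.9333 shift [-0.001   0.0014  0.1075] turn [-0.04  0.01 -0.05]
```

Call:
play_rows(
  steps=[
    [[-0.001, 0.001, 0.027], [0, 0, 0], 1],
    [[-0.001, 0.001, 0.054], [0, 0, 0], 1],
    [[-0.001, 0.001, 0.081], [0, 0, 0], 1],
    [[-0.001, 0.001, 0.107], [0, 0, 0], 1],
    [[-0.001, 0.001, 0.107], [0, 0, 0], 1],
  ],
)

```text
t: 1.35
eef_pos: [0.4787, 0.345, 0.0893]
eef_rot: [-3.136, 0.006, 1.282]
wrist_force: [-1.9, 0.0, -0.5]
grip_width: 1.0
```

Call:
play_rows(
  steps=[
    [[0, 0, 0], [0, 0, 0], 0.2],
    [[0, 0, 0], [0, 0, 0], -0.1],
    [[0, 0, 0], [0, 0, 0], -1],
    [[0, 0, 0], [0, 0, 0], -1],
    [[0, 0, 0], [0, 0, 0], -1],
  ],
)

```text
t: 1.77
eef_pos: [0.4835, 0.3458, 0.0952]
eef_rot: [3.14, -0.002, 1.28]
wrist_force: [0.1, -0.3, -0.2]
grip_width: 0.657
```

Call:
play_rows(
  steps=[
    [[0, 0, 0], [0, 0, 0], -1],
    [[0, 0, 0], [0, 0, 0], -1],
    [[0, 0, 0], [0, 0, 0], -1],
    [[0, 0, 0], [0, 0, 0], -1],
    [[0, 0, 0], [0, 0, 0], -1],
  ],
)

```text
t: 2.18
eef_pos: [0.4829, 0.3452, 0.0937]
eef_rot: [3.142, -0.0, 1.28]
wrist_force: [-0.0, 1.0, 1.2]
grip_width: 0.284
```

Call:
play_rows(
  steps=[
    [[0, 0, 0], [0, 0, 0], -1],
    [[0, 0, 0], [0, 0, 0], -1],
    [[0, 0, -0.02], [0, 0, 0], -1],
    [[0, 0, -0.05], [0, 0, 0], -1],
    [[0, 0, -0.08], [0, 0, 0], -1],
  ],
)

```text
t: 2.6
eef_pos: [0.4818, 0.3445, 0.1732]
eef_rot: [-3.139, 0.003, 1.28]
wrist_force: [0.7, 0.4, -1.4]
grip_width: 0.271
```

```bash
python3 -c "
from h import *
rows([.528,.105,.173],97.9)
print(env.sense()['wrist_force'],env.sense()['grip_width'])"
```

```text
t 2.6 shift [-0.2162  0.1129  0.0006] turn [ -0.17   0.13 -24.56]
[ 0.70675348  0.37931356 -1.35949805] 0.2709816429457479
```

Call:
play_rows(
  steps=[
    [[-0.025, 0.013, 0], [0, 0, -4], -1],
    [[-0.06, 0.031, 0], [0, 0, -9], -1],
    [[-0.095, 0.049, 0], [0, 0, -14], -1],
    [[-0.13, 0.067, 0], [0, 0, -19], -1],
    [[-0.16, 0.083, 0], [0, 0, -24.6], -1],
  ],
)

```text
t: 3.02
eef_pos: [0.516, 0.166, 0.1735]
eef_rot: [-3.141, 0.0, 1.714]
wrist_force: [0.2, 0.9, -3.1]
grip_width: 0.269
```

```bash
python3 -c "
from h import *
rows([.528,.105,.173],97.9)"
```

```text
t 3.0167 shift [-0.0621  0.0032  0.0005] turn [-0.05  0.02  0.3 ]
```

Call:
play_rows(
  steps=[
    [[-0.02, 0.001, 0], [0, 0, 0], -1],
    [[-0.04, 0.002, 0], [0, 0, 0], -1],
    [[-0.055, 0.003, 0], [0, 0, 0.2], -1],
    [[-0.06, 0.003, 0], [0, 0, 0.2], -1],
    [[-0.06, 0.003, 0], [0, 0, 0.2], -1],
  ],
)

```text
t: 3.43
eef_pos: [0.5276, 0.1082, 0.1734]
eef_rot: [-3.141, 0.0, 1.704]
wrist_force: [-0.3, -0.1, -1.1]
grip_width: 0.272
```

Run:
```python
from h import *
s=read_camera("side");t=read_camera("top")
o=np.vstack([cv2.resize(t[130:250,290:500],None,fx=3,fy=3)[:, :600],cv2.resize(s[150:310,260:460],None,fx=3,fy=3)[:240*2]])[:, :]
cv2.imwrite("pics/p1t.png",cv2.resize(t[130:250,290:500],None,fx=3.8,fy=3.8,interpolation=2));cv2.imwrite("pics/p1s.png",cv2.resize(s[150:310,260:460],None,fx=3.5,fy=3.5,interpolation=2))
rows([.528,.098,.116],97.9);print(env.sense()["eef_pos"],env.sense()["eef_rot"])
```

```text
t 3.5333 shift [-0.0115 -0.001   0.0575] turn [-0.03 -0.02 -0.17]
[0.5275169  0.1095437  0.17354051] [-3.14115162e+00 -2.65332386e-04  1.70567235e+00]
```

View pics/p1t.png

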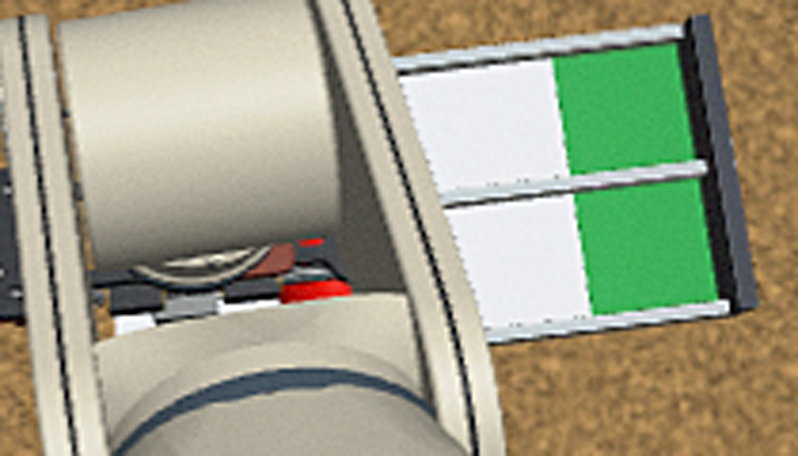

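View pics/p1s.png

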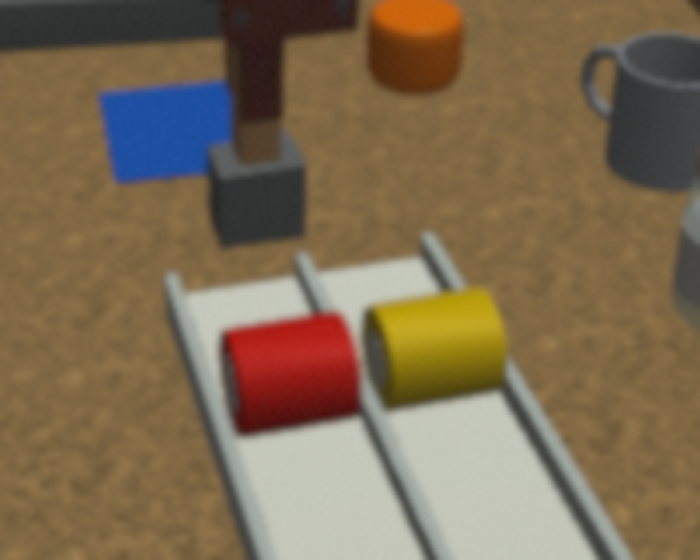

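The side view shows the paddle hanging upright behind the red lane, with its front bottom edge running from (222,242) to (303,235) in the crop. Red and yellow are untouched. I'll check the blade's lateral position in the track frame.

```bash
cat >> h.py <<'E'
D=np.array([.137,-.9905]);N=np.array([.9905,.137]);O=np.array([.5866,-.0254])
def trk(p): p=np.asarray(p)[...,:2]-O; return np.c_[p@D,p@N]*1e3
E
python3 - <<'E'
from h import *
P=plane("side",np.array([(222,242),(303,235)])/3.5+[259.6,149.6],.084);print(P,trk(P))
L=plane("side",np.array([(187,293),(297,279)])/3.5+[259.6,149.6],.015);print(trk(L))
c=plane("side",np.array([(240,432),(357,415)])/3.5+[259.6,149.6],.015+.01);print("cheese low front",trk(c))
print(trk([[.5384,.0254],[.62,.0375],[.5275,.1095]]))
E
```

```text
[[0.50733082 0.0970337  0.084     ]
 [0.55355207 0.09867408 0.084     ]] [[-132.13046049  -61.74270303]
 [-127.42294482  -15.73582341]]
[[-180.41598578  -74.59019222]
 [-177.64617793   -5.45895818]]
cheese low front [[-39.94425423 -73.76445515]
 [-37.59699473  -9.39454296]]
[[ -56.9208   -40.7825 ]
 [ -57.72665   41.7    ]
 [-141.71515  -40.05725]]
```

Call:
play_rows(
  steps=[
    [[0, -0.001, 0.015], [0, 0, 0], -1],
    [[0, -0.001, 0.03], [0, 0, 0], -1],
    [[0, -0.001, 0.045], [0, 0, 0], -1],
    [[0, -0.001, 0.057], [0, 0, 0], -1],
    [[0, -0.001, 0.0615], [0, 0, 0], -1],
  ],
)

```text
t: 3.95
eef_pos: [0.5256, 0.1098, 0.1105]
eef_rot: [-3.139, -0.0, 1.707]
wrist_force: [-0.7, -0.1, -2.5]
grip_width: 0.27
```

Call:
play_rows(
  steps=[
    [[-0.008, 0, 0], [0, 0, 0], -1],
    [[-0.016, 0, 0], [0, 0, 0], -1],
    [[-0.024, 0, 0], [0, 0, 0], -1],
    [[-0.031, 0, 0], [0, 0, 0], -1],
    [[-0.036, 0, 0], [0, 0, 0], -1],
  ],
)

```text
t: 4.37
eef_pos: [0.5322, 0.0721, 0.1129]
eef_rot: [3.14, 0.0, 1.705]
wrist_force: [-0.5, -0.6, -3.1]
grip_width: 0.276
```

Run:
```python
from h import *
s=read_camera("side");cv2.imwrite("pics/p2s.png",cv2.resize(s[150:310,260:460],None,fx=3.5,fy=3.5,interpolation=2))
e=env.sense();print(trk(e["eef_pos"]),e["eef_pos"],e["eef_rot"],e["wrist_force"])
```

```text
[[-103.59858409  -40.53871724]] [0.53224574 0.07167426 0.11284365] [3.14038381e+00 2.84571246e-04 1.70463470e+00] [-0.50492781 -0.7670071  -2.43694009]
```

View pics/p2s.png

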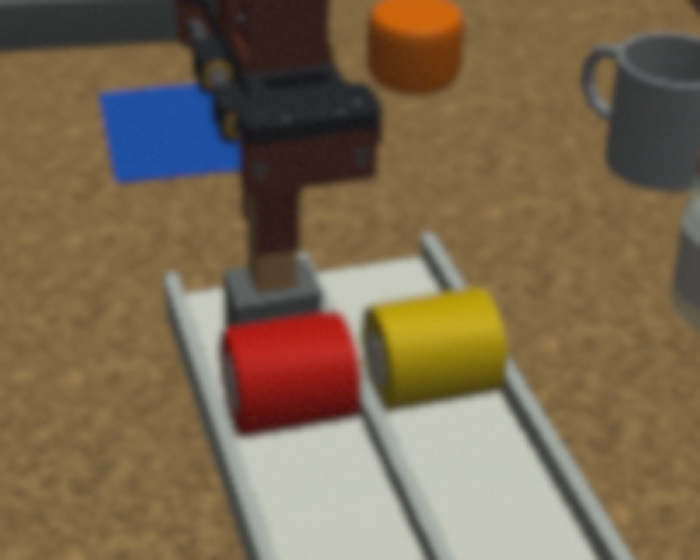

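The blade is inside the lane just behind the red cheese, clear of the rails, and the yellow cheese hasn't moved. I'll push at about 0.08 m/s.

Call:
play_rows(
  steps=[
    [[-0.004, 0, 0], [0, 0, 0], -1],
    [[-0.01, 0, 0], [0, 0, 0], -1],
    [[-0.017, 0, 0], [0, 0, 0], -1],
    [[-0.024, 0, 0], [0, 0, 0], -1],
    [[-0.031, 0, 0], [0, 0, 0], -1],
  ],
)

```text
t: 4.83
eef_pos: [0.5359, 0.0419, 0.1122]
eef_rot: [-3.142, 0.0, 1.706]
wrist_force: [-0.9, 0.9, -2.0]
grip_width: 0.271
```

Call:
play_rows(
  steps=[
    [[-0.007, 0, 0], [0, 0, 0], -1],
    [[-0.014, 0, 0], [0, 0, 0], -1],
    [[-0.021, 0, 0], [0, 0, 0], -1],
    [[-0.028, 0, 0], [0, 0, 0], -1],
    [[-0.035, 0, 0], [0, 0, 0], -1],
  ],
)

```text
t: 5.25
eef_pos: [0.5406, 0.0072, 0.1122]
eef_rot: [-3.142, 0.0, 1.706]
wrist_force: [-0.3, 0.2, -1.9]
grip_width: 0.271
```

```bash
cat >> h.py <<'E'
def red():
    s=read_camera("side")
    for k in("red","yel"):
        r=cv2.minAreaRect(big(mask(s,k,ROI["side"]))[0]);print(k,trk(plane("side",[r[0]],.0463)),r)
    e=env.sense();print(e["t"],trk(e["eef_pos"]),e["eef_pos"],e["eef_rot"],e["wrist_force"])
    return s
E
python3 -c "
from h import *
red()"
```

```text
red [[  6.75585937 -39.95823802]] ((352.6351318359375, 278.3108215332031), (32.715396881103516, 38.63376235961914), 80.53767395019531)
yel [[-58.5537666   44.27829277]] ((385.423095703125, 248.1154022216797), (29.025188446044922, 37.654296875), 78.69007110595703)
5.3 [[-37.67149358 -41.0342886 ]] [0.54078809 0.00629638 0.11224107] [3.14139883e+00 4.51370365e-04 1.70559124e+00] [-0.05780475 -1.35516164 -2.46099425]
```

Call:
play_rows(
  steps=[
    [[-0.006, 0, 0], [0, 0, 0], -1],
    [[-0.013, 0, 0], [0, 0, 0], -1],
    [[-0.02, 0, 0], [0, 0, 0], -1],
    [[-0.027, 0, 0], [0, 0, 0], -1],
    [[-0.034, 0, 0], [0, 0, 0], -1],
  ],
)

```text
t: 5.72
eef_pos: [0.5452, -0.0265, 0.1122]
eef_rot: [3.142, 0.0, 1.706]
wrist_force: [-0.2, -0.2, -2.2]
grip_width: 0.273
```

Call:
play_rows(
  steps=[
    [[-0.007, 0, 0], [0, 0, 0], -1],
    [[-0.014, 0, 0], [0, 0, 0], -1],
    [[-0.021, 0, 0], [0, 0, 0], -1],
    [[-0.028, 0, 0], [0, 0, 0], -1],
    [[-0.035, 0, 0], [0, 0, 0], -1],
  ],
)

```text
t: 6.13
eef_pos: [0.5499, -0.0612, 0.1122]
eef_rot: [-3.142, -0.0, 1.706]
wrist_force: [0.2, -0.6, -1.9]
grip_width: 0.273
```

Call:
play_rows(
  steps=[
    [[-0.006, 0, 0], [0, 0, 0], -1],
    [[-0.012, 0, 0], [0, 0, 0], -1],
    [[-0.018, 0, 0], [0, 0, 0], -1],
    [[-0.023, 0, 0], [0, 0, 0], -1],
    [[-0.028, 0, 0], [0, 0, 0], -1],
  ],
)

```text
t: 6.55
eef_pos: [0.5536, -0.0887, 0.1122]
eef_rot: [-3.142, -0.0, 1.706]
wrist_force: [-0.2, 0.3, -2.0]
grip_width: 0.271
```

```bash
python3 -c "
from h import *
red()"
```

```text
red [[103.86844123 -39.79441974]] ((369.4423522949219, 319.2115478515625), (37.45818328857422, 43.53778076171875), 78.69007110595703)Traceback (most recent call last):
  File "<string>", line 3, in <module>
    red()
    ~~~^^
  File "h.py", line 29, in red
    r=cv2.minAreaRect(big(mask(s,k,ROI["side"]))[0]);print(k,trk(plane("side",[r[0]],.0463)),r)
                      ~~~~~~~~~~~~~~~~~~~~~~~~~~^^^
IndexError: list index out of range
```

Call:
play_rows(
  steps=[
    [[-0.004, 0, 0], [0, 0, 0], -1],
    [[-0.008, 0, 0], [0, 0, 0], -1],
    [[-0.012, 0, 0], [0, 0, 0], -1],
    [[-0.016, 0, 0], [0, 0, 0], -1],
    [[-0.02, 0, 0], [0, 0, 0], -1],
  ],
)

```text
t: 7.02
eef_pos: [0.5563, -0.1083, 0.1122]
eef_rot: [-3.142, -0.0, 1.706]
wrist_force: [0.3, 1.9, -1.6]
grip_width: 0.275
```

Call:
play_rows(
  steps=[
    [[-0.003, 0, 0], [0, 0, 0], -1],
    [[-0.006, 0, 0], [0, 0, 0], -1],
    [[-0.009, 0, 0], [0, 0, 0], -1],
    [[-0.011, 0, 0], [0, 0, 0], -1],
    [[-0.013, 0, 0], [0, 0, 0], -1],
  ],
)

```text
t: 7.43
eef_pos: [0.558, -0.1211, 0.1122]
eef_rot: [-3.142, -0.0, 1.706]
wrist_force: [-0.1, 0.3, -2.7]
grip_width: 0.273
```

```bash
sed -i 's/        r=cv2.minAreaRect(big/        if not mask(s,k,ROI["side"]).any(): print(k,"hidden"); continue\n        r=cv2.minAreaRect(big/' h.py; python3 -c "
from h import *
s=red();cv2.imwrite('pics/p3s.png',cv2.resize(s[230:390,290:490],None,fx=3.5,fy=3.5,interpolation=2))"
```

```text
red [[133.86112375 -39.12691753]] ((375.7897033691406, 333.6326904296875), (36.325469970703125, 46.054744720458984), 77.7352294921875)
yel [[-78.06816303  81.36834432]] ((399.800048828125, 239.1000213623047), (13.416406631469727, 4.919349670410156), 63.43495178222656)
7.4833 [[ 91.15048589 -41.36541631]] [ 0.55811116 -0.12136513  0.11220894] [3.14151074e+00 1.44679496e-04 1.70579925e+00] [ 0.62159188  0.28655051 -1.97983703]
```

View pics/p3s.png

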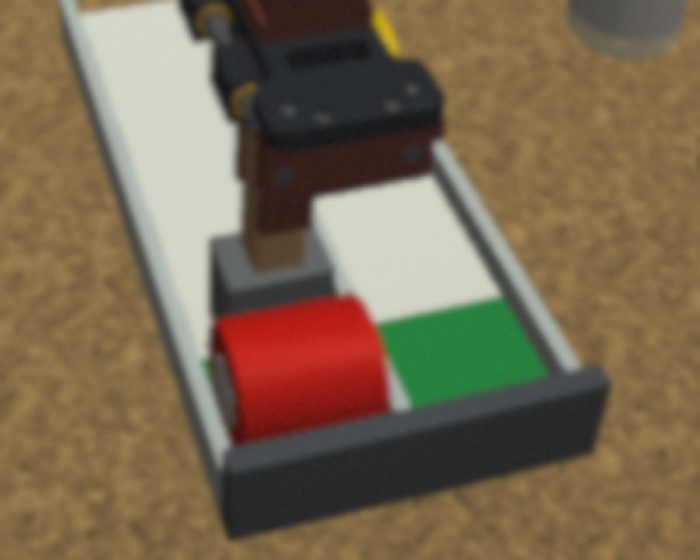

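The red cheese lies in the bay close to the stop. I'll nudge it the last 2 mm and hold, watching the force.

Call:
play_rows(
  steps=[
    [[-0.001, 0, 0], [0, 0, 0], -1],
    [[-0.002, 0, 0], [0, 0, 0], -1],
    [[-0.002, 0, 0], [0, 0, 0], -1],
    [[-0.002, 0, 0], [0, 0, 0], -1],
    [[-0.002, 0, 0], [0, 0, 0], -1],
  ],
)

```text
t: 7.9
eef_pos: [0.5583, -0.1228, 0.1122]
eef_rot: [-3.142, -0.0, 1.706]
wrist_force: [-0.8, 0.9, -1.1]
grip_width: 0.271
```

Call:
play_rows(
  steps=[
    [[0.003, 0, 0], [0, 0, 0], -1],
    [[0.01, 0, 0], [0, 0, 0], -1],
    [[0.02, 0, 0], [0, 0, 0], -1],
    [[0.03, 0, 0], [0, 0, 0], -1],
    [[0.03, 0, 0], [0, 0, 0], -1],
  ],
)

```text
t: 8.32
eef_pos: [0.5536, -0.091, 0.1121]
eef_rot: [-3.141, -0.001, 1.707]
wrist_force: [-0.2, 0.4, -2.1]
grip_width: 0.272
```

```bash
python3 -c "
from h import *
red();red()
rows([.555,-.091,.2],97.9)"
```

```text
red [[136.64959752 -39.56426376]] ((376.0902099609375, 335.0877990722656), (33.59449768066406, 45.67734909057617), 77.90524291992188)
yel hidden
8.3667 [[ 61.23549937 -41.46355416]] [ 0.55391501 -0.09174361  0.11218791] [-3.14113660e+00 -1.97810438e-04  1.70776031e+00] [ 0.5562601  -0.50283501 -1.45097674]
red [[136.64959752 -39.56426376]] ((376.0902099609375, 335.0877990722656), (33.59449768066406, 45.67734909057617), 77.90524291992188)
yel hidden
8.4167 [[ 61.83443691 -41.26894601]] [ 0.55418987 -0.09231027  0.11225568] [-3.14153680e+00  7.24561626e-05  1.70745923e+00] [ 0.1463327   0.52359727 -2.13520149]
t 8.4167 shift [ 0.0012  0.001  -0.0877] turn [-0.    0.   -0.07]
```

Call:
play_rows(
  steps=[
    [[0, 0, -0.015], [0, 0, 0], -1],
    [[0, 0, -0.035], [0, 0, 0], -1],
    [[0, 0, -0.055], [0, 0, 0], -1],
    [[0, 0, -0.072], [0, 0, 0], -1],
    [[0, 0, -0.08], [0, 0, 0], -1],
  ],
)

```text
t: 8.83
eef_pos: [0.5554, -0.0935, 0.1945]
eef_rot: [3.138, 0.001, 1.706]
wrist_force: [0.2, -0.2, -1.8]
grip_width: 0.27
```

```bash
python3 -c "
from h import *
rows([.505,.3615,.192],97.9)"
```

```text
t 8.8333 shift [0.4577 0.0113 0.002 ] turn [ 0.18  0.07 -0.16]
```

Call:
play_rows(
  steps=[
    [[0.025, 0.001, 0], [0, 0, 0], -1],
    [[0.06, 0.002, 0], [0, 0, 0], -1],
    [[0.095, 0.003, 0], [0, 0, 0], -1],
    [[0.13, 0.004, 0], [0, 0, 0], -1],
    [[0.165, 0.004, 0], [0, 0, 0], -1],
  ],
)

```text
t: 9.25
eef_pos: [0.5356, 0.0721, 0.1919]
eef_rot: [-3.142, 0.0, 1.705]
wrist_force: [-0.3, 0.9, -1.9]
grip_width: 0.275
```

Call:
play_rows(
  steps=[
    [[0.035, 0.001, 0], [0, 0, 0], -1],
    [[0.07, 0.002, 0], [0, 0, 0], -1],
    [[0.105, 0.003, 0], [0, 0, 0], -1],
    [[0.14, 0.004, 0], [0, 0, 0], -1],
    [[0.17, 0.004, 0], [0, 0, 0], -1],
  ],
)

```text
t: 9.67
eef_pos: [0.5166, 0.2419, 0.1918]
eef_rot: [-3.141, -0.0, 1.706]
wrist_force: [1.8, 0.2, -1.7]
grip_width: 0.272
```

```bash
python3 -c "
from h import *
rows([.505,.3615,.192],97.9)"
```

```text
t 9.6667 shift [ 0.1201  0.0047 -0.0002] turn [-0.01 -0.01 -0.13]
```

Call:
play_rows(
  steps=[
    [[0.035, 0.001, 0], [0, 0, 0], -1],
    [[0.07, 0.003, 0], [0, 0, 0], -1],
    [[0.1, 0.004, 0], [0, 0, 0], -1],
    [[0.115, 0.005, 0], [0, 0, 0], -1],
    [[0.119, 0.005, 0], [0, 0, 0], -1],
  ],
)

```text
t: 10.08
eef_pos: [0.5055, 0.3607, 0.1917]
eef_rot: [-3.142, -0.0, 1.709]
wrist_force: [0.8, 0.5, -2.2]
grip_width: 0.269
```

Call:
play_rows(
  steps=[
    [[0, 0, 0.02], [0, 0, 0], -1],
    [[0, 0, 0.045], [0, 0, 0], -1],
    [[0, 0, 0.07], [0, 0, 0], -1],
    [[0, 0, 0.085], [0, 0, 0], -1],
    [[0, 0, 0.09], [0, 0, 0], -1],
  ],
)

```text
t: 10.5
eef_pos: [0.5045, 0.3557, 0.0991]
eef_rot: [-3.137, 0.003, 1.705]
wrist_force: [0.1, 0.7, -2.6]
grip_width: 0.272
```

Call:
play_rows(
  steps=[
    [[0, 0, 0], [0, 0, 0], -1],
    [[0, 0, 0.002], [0, 0, 0], -1],
    [[0, 0, 0.004], [0, 0, 0], -1],
    [[0, 0, 0.006], [0, 0, 0], -1],
    [[0, 0, 0.006], [0, 0, 0], -1],
  ],
)

```text
t: 10.92
eef_pos: [0.5063, 0.3585, 0.0968]
eef_rot: [3.141, -0.0, 1.706]
wrist_force: [-0.2, -0.7, -1.5]
grip_width: 0.274
```

```bash
python3 -c "
from h import *
s=red();cv2.imwrite('pics/p4s.png',cv2.resize(s[110:230,260:400],None,fx=4,fy=4,interpolation=2))
rows([.505,.3615,.0935],97.9)"
```

```text
red [[136.58426386 -39.55443548]] ((376.0828857421875, 335.05364990234375), (33.524662017822266, 45.67734909057617), 77.90524291992188)
yel [[-58.88441512  45.33688591]] ((385.8846435546875, 247.92308044433594), (28.829072952270508, 37.065948486328125), 78.69007110595703)
10.9667 [[-391.33370698  -27.02470767]] [0.50620799 0.3585677  0.09676526] [ 3.14086414e+00 -3.34197161e-04  1.70590581e+00] [-0.35542317 -0.31527999 -2.87636949]
t 10.9667 shift [ 0.0031 -0.0008  0.0033] turn [ 0.04 -0.02 -0.16]
```

View pics/p4s.png

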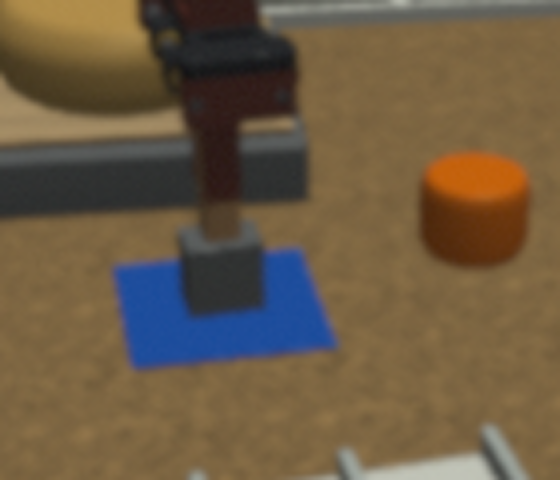

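The paddle is upright over the middle of the mat, about 3 mm up. I'll lower it to contact.

Call:
play_rows(
  steps=[
    [[0, 0, 0.001], [0, 0, 0], -1],
    [[0, 0, 0.002], [0, 0, 0], -1],
    [[0, 0, 0.003], [0, 0, 0], -1],
    [[0, 0, 0.003], [0, 0, 0], -1],
    [[0, 0, 0.003], [0, 0, 0], -1],
  ],
)

```text
t: 11.38
eef_pos: [0.5061, 0.3586, 0.0936]
eef_rot: [3.141, -0.0, 1.706]
wrist_force: [-2.0, -0.9, 2.7]
grip_width: 0.269
```

Contact (Fz went from −2 to +2.7 N). Releasing slowly.

Call:
play_rows(
  steps=[
    [[0, 0, 0], [0, 0, 0], -0.4],
    [[0, 0, 0], [0, 0, 0], -0.3],
    [[0, 0, 0], [0, 0, 0], -0.2],
    [[0, 0, 0], [0, 0, 0], 0],
    [[0, 0, 0], [0, 0, 0], 0.2],
  ],
)

```text
t: 11.8
eef_pos: [0.506, 0.3585, 0.0932]
eef_rot: [-3.142, 0.0, 1.706]
wrist_force: [-0.3, -0.4, 1.2]
grip_width: 0.511
```

Call:
play_rows(
  steps=[
    [[0, 0, 0], [0, 0, 0], 0.5],
    [[0, 0, 0], [0, 0, 0], 0.6],
    [[0, 0, 0], [0, 0, 0], 0.6],
    [[0, 0, 0], [0, 0, 0], 0.6],
    [[0, 0, 0], [0, 0, 0], 0.6],
  ],
)

```text
t: 12.22
eef_pos: [0.506, 0.3584, 0.0932]
eef_rot: [3.142, 0.0, 1.706]
wrist_force: [0.4, -0.2, -0.6]
grip_width: 0.803
```

Call:
play_rows(
  steps=[
    [[0, 0, -0.015], [0, 0, 0], 0.6],
    [[0, 0, -0.04], [0, 0, 0], 0.6],
    [[0, 0, -0.07], [0, 0, 0], 0.6],
    [[0, 0, -0.1], [0, 0, 0], 0.6],
    [[0, 0, -0.13], [0, 0, 0], 0.6],
  ],
)

```text
t: 12.63
eef_pos: [0.5057, 0.3583, 0.2244]
eef_rot: [-3.141, 0.0, 1.706]
wrist_force: [0.0, 0.0, 0.1]
grip_width: 0.8
```

Call:
play_rows(
  steps=[
    [[0.035, -0.02, 0], [0, 0, 0], 0.6],
    [[0.07, -0.04, 0], [0, 0, 0], 0.6],
    [[0.1, -0.06, 0], [0, 0, 0], 0.6],
    [[0.13, -0.08, 0], [0, 0, 0], 0.6],
    [[0.16, -0.1, 0], [0, 0, 0], 0.6],
  ],
)

```text
t: 13.05
eef_pos: [0.3841, 0.5046, 0.2234]
eef_rot: [3.141, -0.0, 1.706]
wrist_force: [0.6, 1.2, -0.3]
grip_width: 0.802
```

```bash
python3 -c "
from h import *
s=red();t=read_camera('top');o=np.zeros((600,640,3),np.uint8);o[:280]=t[100:380];o[280:580]=s[100:400];cv2.imwrite('pics/p5.png',o)
for n,k in (('top','red'),('top','yel')):
    m=mask(t,k,ROI['top'])
    if m.any(): r=cv2.minAreaRect(big(m)[0]);print(k,trk(plane('top',[r[0]],.0463)),r)
"
```

```text
red [[136.64819382 -39.39972253]] ((376.1926574707031, 335.06585693359375), (33.59449768066406, 45.886871337890625), 77.90524291992188)
yel [[-58.5537666   44.27829277]] ((385.423095703125, 248.1154022216797), (29.025188446044922, 37.654296875), 78.69007110595703)
13.1 [[-557.52821655 -131.24635172]] [0.38019007 0.50892615 0.22347403] [-3.14055845e+00 -2.86651762e-03  1.70839680e+00] [-3.05389493  2.45318677  0.8838482 ]
red [[139.8922242  -43.00849351]] ((466.79998779296875, 192.60000610351562), (31.961227416992188, 28.284271240234375), 81.8698959350586)
yel [[-58.09972383  39.76110967]] ((370.7379150390625, 165.49069213867188), (33.412620544433594, 26.342077255249023), 82.56858825683594)
```

View pics/p5.png

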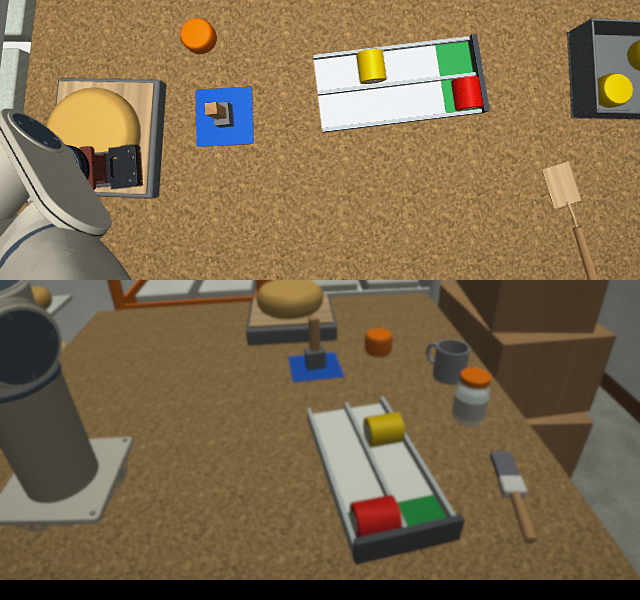

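The paddle stands upright in the middle of the mat (top view about (218,112)). Red lies against the stop at (467,93), and yellow is at the same pixel as at the start. I'll let the arm settle and hand in.

Call:
play_rows(
  steps=[
    [[0, 0, 0], [0, 0, 0], 0.6],
    [[0, 0, 0], [0, 0, 0], 0.6],
    [[0, 0, 0], [0, 0, 0], 0.6],
  ],
)

```text
t: 13.4
eef_pos: [0.3862, 0.5026, 0.2231]
eef_rot: [-3.142, 0.0, 1.705]
wrist_force: [-0.6, -0.1, 0.3]
grip_width: 0.802
```

```bash
python3 -c "
from h import *
e=env.sense();print(e['t'],e['wrist_force']);print(env.finish_job())"
```

```text
13.4 [-0.59045337 -0.09955068  0.31128872]
the job is handed in; nothing more can be done
None
```

I picked up the paddle by its handle and rolled the red cheese along its lane to the end stop at about 0.08 m/s or less. Then I stood the paddle back on the blue mat, let go, and handed the job in at 13.4 s of the 54 s allowed.

What the last checks showed:
- **Red cheese:** its centre is at x ≈ 137 mm (side camera) to 140 mm (top camera) in the track frame, against 140 mm for touching the stop. In the last picture it lies square across its lane. The two views differ by about 3 mm in x and 4 mm across the lane.
- **Yellow cheese:** it is at the same top-view pixel as at the start. The arm hid it from the side camera during part of the push.
- **Paddle:** it stands upright in the last picture. I released it with the gripper about 3 mm from the measured mat centre, and I did not measure its position again after that.
- **Forces:** every wrist force reading stayed within a few newtons. I did not measure the red cheese's top speed, only kept the push slow.

No check failed, and handing in reported no verdict.

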